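# Fetch the label roll from the drawer and load the dispenser

## Task

Pull the upper drawer of the little white chest out until you feel it come up firmly against its stop, without yanking it hard. Then take the roll of plant labels out of it and lower it - do not let it drop - right down over the upright spindle of the green dispenser stand. Leave the drawer open, let go of everything, and do not disturb the jar, cup, bottle and spoon.

Things in the scene. Friction and masses are not known exactly. Their poses are not given: they have to be found in the camera images.
- chest: White two-drawer countertop chest with a wooden top, fixed to the table; 240 deep x 200 wide x 165 mm high (the top board overhangs 6 mm all round). Origin: centre of the front face's lower edge, at table level. z up, +x points from the front into the chest, y across its width; it faces the robot to within 9 degrees. The lower drawer front (round knob) is a dummy that does not move.
- drawer: The upper drawer. Its frame coincides with chest when shut and moves along the chest's -x as it opens; starts shut, stays where it is left; sliding takes 2 to 4 N. A hidden adjustable stop with a rubber buffer (6 N/mm) ends its travel between 115 and 165 mm: unseen, only felt as a rise of the pull. Bear on it with over 5 N for 0.1 s, never over 40 N. Front panel 12 mm thick, z 64 to 150 mm.
- drawer_floor (a point): Middle of the floor of the drawer's front compartment, which holds the roll: at (58, 0, 75) mm in drawer, whose axes it shares. The compartment is 115 mm along x and 150 mm along y; its side walls and rear divider reach 45 and 40 mm above this floor, the front panel 75 mm. Seed packets stand behind the divider.
- handle (a point): Middle of the drawer's dark steel handle bar: 110 mm long along y, 10 mm thick, 42 mm in front of the front panel, 135 mm above the table and 30 mm below the chest's top. It can be pinched from above with one finger behind it. Axes as drawer.
- roll: White roll of plant labels on a cardboard core, standing upright: 62 mm outside diameter, 70 mm high, bore 30 mm right through, 0.1 to 0.2 kg. Origin: centre of its underside, z along its axis. It starts loose on the floor of the drawer's front compartment, out of sight under the chest's top while the drawer is shut.
- spindle_foot (a point): Foot of the steel spindle, on the top of the green base (160 x 130 mm, 12 mm thick, fixed to the table): the roll's underside must come down to here. z up.
- spindle_tip (a point): Top of the spindle, 85 mm above its foot. The spindle is 26 mm in diameter and tapers to 12 mm over its top 13 mm.
- jar: Glass jar with a red lid, 54 mm diameter, 75 mm high, standing on the middle of the chest's top. Bystander. Origin at its underside.
- cup: White cup, 70 mm wide at the rim, 85 mm high, on the table between chest and stand. Bystander. Origin at its underside.
- feed: Green bottle of plant feed, 60 mm diameter, 170 mm high, at the left side of the table. Bystander. Origin at its underside.
- spoon: Spoon 180 mm long lying on the table in the middle. Bystander.
There are look-alikes about, which are no part of the job. What is shaped like the part that bears spindle_foot but red is not meant.

How it is judged (in metres and radians):
On the way:
1. the drawer, with the roll still in it, is pulled against its stop with more than 5 N for 0.1 s (contact force between drawer and chest above 5 N and x of drawer in the frame of chest below -0.1 m and x of roll in the frame of drawer between 0 and 0.12 m and z of roll in the frame of drawer below 0.1 m), for 0.1 s.
At the end, for the whole second after the job is handed in: The roll sits over the spindle, its underside within 4 mm of the base and its axis within 5 mm of the spindle's, right way up within 4.5 degrees, at rest and released; the drawer is still at least 100 mm open (horizontal distance between roll and spindle_foot below 0.005 m and z of roll in the frame of spindle_foot below 0.004 m and angle between roll's own z axis and vertical below 0.08 rad and linear speed of roll below 0.02 m/s and x of drawer in the frame of chest below -0.1 m); the robot touches nothing.
It fails at once if the drawer is yanked against its stop with more than 40 N (contact force between drawer and chest above 40 N).
It fails at once if the roll is dropped down the spindle (faster than 0.5 m/s there) (horizontal distance between roll and spindle_foot below 0.015 m and z of roll in the frame of spindle_foot below 0.085 m and linear speed of roll above 0.5 m/s).
It fails at once if a bystander is moved more than 30 mm (distance of any of jar, cup, feed, spoon from where it was at the start of the episode above 0.03 m).
It also fails if it takes over 69 s, if anything falls off the work surface, if the arm or the gripper's body presses on something with over 40 N, if the wrist force passes 120 N, or if a joint passes its speed limit or range.

## Robot

A 7-joint arm with a two-finger parallel gripper is mounted at the origin on the work surface. World frame = base frame: x ahead of the robot, y to its left, z up, the work surface at z = 0. Lengths are in mm, angles in rad, forces in N, time in s.
With the tool pointing down it reaches from about 400 to 850 mm from the base axis. Payload 6.9 kg.
Tool frame: the origin (TCP) lies at the very end of the fingers, on their centre line; the grasp point (between the pads) lies 19 mm behind it; z points along the fingers, y is the line along which they close (so a half turn about z gives the same grasp; the last joint's range is limited). The gripper opens to 85 mm and grips with 20 to 120 N. Pads are 22 mm wide; open, the fingers measure 114 mm over their backs; the gripper's body (76 mm by 85 mm) begins 54 mm behind the grasp point. The pads swing forward as they close: fully open they stand 13 mm farther back than shut.
Start: joints at [-1.103, 0.507, -0.238, 1.5, 0.126, 1.149, -0.155], TCP at [221.826, 584.298, 231.275] pointing down, gripper open.
Joint ranges: [-3.08, 3.08], [-0.24, 2.05], [-1.43, 1.35], [0, 2.5], [-1.52, 4.66], [0.17, 1.96], [-2.89, 2.89]. Speed limits (rad/s): [2.39, 2.39, 3.14, 3.14, 3.14, 3.14, 3.14].

## Interface

Orientations are given as a unit quaternion [w, x, y, z].
In Python, from station import bot, cams, spotter gives the robot as it stands. The module is installed in compiled form; this text tells all that it offers.
- The arm moves only by the tool servo_tool, never from a script. Its argument "motion" is a list that holds one entry, the list of rows, each a list of 7 numbers: the shift along the world's x, y, z as a fraction of full scale, then the turn, a rotation vector about the world's x, y, z as a fraction of full scale, then the opening, from 0 (shut) to 1 (fully open). In form: [[[x, y, z, rx, ry, rz, gripper], ...]]. A call has 1 to 20 rows; each row is the pose to reach, as a shift and turn from the pose commanded when the call began, turning the shorter way round; what a row does not reach only later rows make up. Full scale, the value 1, is 0.25 m for a shift and pi rad for a turn. A row lasts 1/8 s, in which the tool goes at most 62.5 mm and 10.7 degrees, less where a joint would pass 70% of its speed; a pose out of reach is approached as far as the arm can. A call with a number of a shift or a turn outside -1 to 1 is refused whole. A call with a gripper value outside its range is refused whole. The fingers move at their own pace and stop on an object; "squeeze" is the grip in N (left out, the last holds). Time passes only in rows, so rows that repeat a pose let the fingers close. It gives the time, the measured TCP pose, the force, the opening and the grip force at its end, in the units of the state.
- bot.read_state(): the state, without advancing time (a new reading comes with each control period).
- cams.get_image(name): name is "scene" or "top"; returns (picture, depth): 384x512x3 uint8, blue, green, red; 384x512 float32, mm along the optical axis (not along the pixel's ray), 0 where there is no reading.
- cams.calibration(name): a dict with "mtx" (3x3 intrinsics, pixels), "world_to_cam" (4x4, takes a point from world to camera coordinates). Camera axes: x right, y down, z forward; pixel columns grow to the right and rows downward; lengths in mm; the calibration is good to about 2 mm. A picture is of the moment at which its call begins. calibration takes no time and is no camera call.
- bot.job_done(): hands the job in; it is judged then, once.
Trained networks look in the newest picture that a camera, given by its name, has taken for a name from the list of things; names that differ only in an ending like _2 or _b are one class to them, and where a whole thing is asked for, a point or a joint stands for the part that bears it (a point fixed in the world has none). Each returns a list of dicts, best first, with "p" (0 to 1); they miss things now and then, are a little off and sometimes report something else, mostly with a low value. They report only what shows in the picture. A call takes as long as a camera call. They do not tell look-alikes from the thing itself.
- spotter.spot_in(camera, thing): "position" ([column, row] in pixels, amid what is visible of it).
- spotter.trace(camera, thing): "mask" (384x512 bool, what is visible of it) and "position" ([column, row] in pixels, amid what is visible of it).
The state is a dict: "t": time; "joint_positions": joint angles; "joint_velocities": joint speeds; "tau": joint torques, N m; "tool_pos": TCP position; "orientation": TCP orientation; "wrist_force": force on the tool from outside, world axes, zero at the start; "ft_torque": the same for the moment, N m; "opening": finger opening in mm; "gripper_force": force on a finger pad.
Only numpy, scipy, OpenCV 4.12 (cv2) and the standard library are available. Lean on these libraries where they do the work, as an engineer would, in place of code of your own. Each camera call takes 0.05 s, during which the arm holds its last target. There are 200 camera calls.

## Working session

There is one attempt and no reset: what is moved stays moved. The work goes in short steps, Python scripts to look and compute and a tool call to move; the robot and the scene stay as the last step left them, time stands still between calls to the robot, and variables do not carry over. Pictures are saved under pics/ and viewed, at most 10 in all, crops included, and the job is handed in when it is done.

Besides the shell and the picture viewer there is one more tool, called after ">>>" as name(argument=value, ...) on one line, values as JSON. servo_tool: Moves the arm, as the interface text tells. Shift numbers are shares of 0.25 m and turn numbers shares of pi rad, none past 1 either way. Its arguments: {"type":"object","properties":{"motion":{"type":"array","items":{"type":"array","items":{"type":"array","items":{"type":"number","minimum":-1,"maximum":1}}}},"squeeze":{"type":"number"}},"required":["motion"]}

```bash
mkdir -p pics && cat > h.py <<'E'
import numpy as np, cv2
from station import bot, cams, spotter
def cal(n):
    c=cams.calibration(n); return np.array(c["mtx"]),np.array(c["world_to_cam"])
def back(n,uv,depth):
    K,T=cal(n); uv=np.atleast_2d(uv).astype(float); d=np.atleast_1d(depth)
    p=np.c_[(uv[:,0]-K[0,2])/K[0,0]*d,(uv[:,1]-K[1,2])/K[1,1]*d,d]
    return (p-T[:3,3])@T[:3,:3]
def cloud(n,dep,mask=None):
    m=dep>0
    if mask is not None: m&=mask
    r,c=np.nonzero(m); return back(n,np.c_[c,r],dep[r,c])
def proj(n,P):
    K,T=cal(n); q=np.atleast_2d(P)@T[:3,:3].T+T[:3,3]; q=q@K.T; return q[:,:2]/q[:,2:]
E
python3 - <<'E'
from h import *
print(bot.read_state())
ims=[]
np.set_printoptions(precision=1,suppress=True)
for n in("scene","top"):
    im,d=cams.get_image(n); np.savez(f"{n}0.npz",im=im,d=d); ims.append(im)
    K,T=cal(n); print(n,K.tolist(),"cam pos",-T[:3,:3].T@T[:3,3],"fwd",T[2,:3])
    for th in("chest","handle","spindle_foot","spindle_tip","cup","jar","feed","spoon","roll"):
        for o in spotter.trace(n,th)[:3]:
            c=cloud(n,d,o["mask"])
            print(n,th,round(o["p"],2),np.round(o["position"]),o["mask"].sum(),np.median(c,0) if len(c) else "", np.percentile(c[:,2],[2,98]) if len(c) else "")
cv2.imwrite("pics/a.png",ims[0]);cv2.imwrite("pics/b.png",ims[1])
E
```

```text
{'t': 0.0, 'joint_positions': array([-1.10249648,  0.50833806, -0.23751409,  1.50114209,  0.12571302,
        1.14889917, -0.15480523]), 'joint_velocities': array([ 0.0008775 , -0.00108656, -0.0005877 , -0.00136332, -0.00026899,
       -0.00099862, -0.0007962 ]), 'tau': array([-1.01578833e-03, -6.20596576e+01, -2.18698852e+00, -2.49650520e+01,
        1.26822709e-02,  1.19795531e-02,  1.22264524e-05]), 'tool_pos': array([221.71093651, 583.81135918, 230.42597667]), 'orientation': array([-1.36669547e-04,  1.80402142e-01,  9.83592528e-01, -8.87644925e-04]), 'wrist_force': array([ 1.04056247, -0.03750994,  0.03704456]), 'ft_torque': array([ 0.03280985,  0.03679404, -0.00808935]), 'gripper_force': 0.0, 'opening': 85.4964202965459}
scene [[356.73091495387666, 0.0, 249.3633991155845], [0.0, 356.73091495387666, 191.6724619276752], [0.0, 0.0, 1.0]] cam pos [1390.4  240.6 1029.5] fwd [-0.7 -0.2 -0.7]
scene chest 0.59 [293. 258.] 6379 [802.7 224.9 164.8] [ 10.3 168.9]
scene chest 0.19 [200. 201.] 1104 [ 560.7 -162.1   13.2] [ 6.8 87.5]
scene handle 0.64 [293. 200.] 121 [568.1 187.6 139.5] [  1.
[... 1069 characters left out ...]
75.  153.4]
top spindle_foot 0.9 [315. 139.] 1752 [ 766.5 -176.9   12.2] [ 4.8 86.9]
top spindle_foot 0.76 [374. 318.] 2295 [ 188.8 -349.4   11.7] [ 2.2 86.5]
top spindle_foot 0.69 [309. 274.] 2084 [ 318.3 -150.5   12.1] [ 6.  88.7]
top spindle_tip 0.95 [312. 201.] 1897 [ 545.8 -163.2   12.1] [ 4.3 89. ]
top spindle_tip 0.9 [372. 313.] 2212 [ 189.9 -349.6   11.8] [ 5.5 86.8]
top spindle_tip 0.85 [378. 239.] 2045 [ 420.3 -372.    12.1] [ 4.8 86.2]
top cup 0.79 [265. 152.] 436 [703.3  -2.6  40.7] [ 0.3 88. ]
top jar 0.6 [197. 122.] 397 [733.3 192.8 236.7] [164.6 245.1]
top feed 0.84 [125. 235.] 490 [426.6 402.2 113.3] [  9.1 172.8]
top spoon 0.58 [260. 205.] 385 [529.6   2.1  12.5] [-2.5 23.8]
```

```bash
python3 - <<'E'
import cv2,numpy as np
a=cv2.imread("pics/a.png");b=cv2.imread("pics/b.png")
cv2.imwrite("pics/ab.png",np.hstack([cv2.resize(a[90:340,130:400],(400,370)),cv2.resize(b[90:370,90:440],(400,320)) if 0 else cv2.resize(b[80:360,90:410],(400,370))]))
E
```

```text
(no output)
```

View pics/b.png

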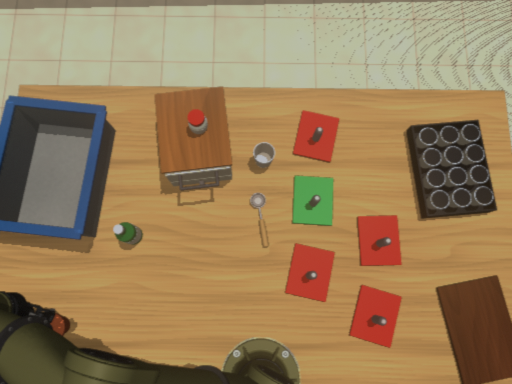

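View pics/a.png

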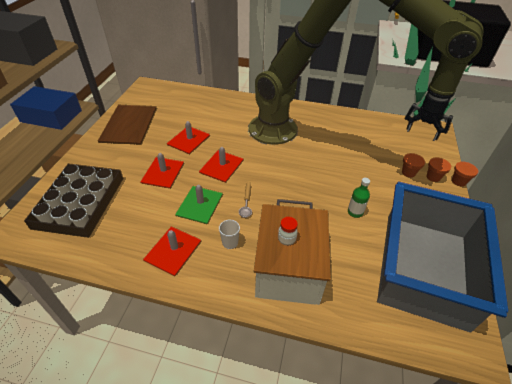

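Top view: five dispenser stands. Red ones are at (317,136), (380,240), (310,272) and (376,316). The only green one is at (313,201), or (200,203) in scene, so that is the stand meant. The chest is at (192,138) with its handle bar at (196,196), the cup at (263,153) and the spoon at (261,218). Next I measure it precisely and confirm with an enlarged crop.

```bash
python3 - <<'E'
from h import *
np.set_printoptions(precision=1,suppress=True)
D={n:np.load(n+"0.npz") for n in("scene","top")}
for n in D:
    im,d=D[n]["im"],D[n]["d"]
    K,T=cal(n)
    r,c=np.nonzero(d>0); P=back(n,np.c_[c,r],d[r,c]); col=im[r,c].astype(int)
    # green base
    g=(col[:,1]>col[:,2]+50)&(col[:,1]>col[:,0]+50)&(abs(P[:,0]-555)<110)&(abs(P[:,1]+165)<110)&(P[:,2]<30)
    rect=cv2.minAreaRect(P[g][:,:2].astype(np.float32)); print(n,"base",g.sum(),rect,np.median(P[g][:,2]))
    s=(np.hypot(P[:,0]-550,P[:,1]+163)<60)&(P[:,2]>25)
    q=P[s]; print(n,"spindle pts",s.sum(),q.mean(0),q.min(0),q.max(0)); tp=q[q[:,2]>80]; print(" tip",tp.mean(0) if len(tp) else "")
    # chest top
    t=(abs(P[:,2]-165)<5)&(P[:,0]>570)&(P[:,0]<900)&(P[:,1]>80)&(P[:,1]<330)
    rect=cv2.minAreaRect(P[t][:,:2].astype(np.float32)); print(n,"chesttop",t.sum(),rect,cv2.boxPoints(rect).tolist(),np.median(P[t][:,2]))
    # handle bar
    h=(abs(P[:,2]-137)<12)&(P[:,0]>520)&(P[:,0]<610)&(P[:,1]>100)&(P[:,1]<280)
    q=P[h]; print(n,"handle pts",h.sum(),q.mean(0) if len(q) else "",cv2.minAreaRect(q[:,:2].astype(np.float32)) if len(q)>3 else "")
im=D["top"]["im"]
cv2.imwrite("pics/c.png",np.hstack([cv2.resize(im[150:250,270:370],(390,390),interpolation=cv2.INTER_CUBIC),cv2.resize(im[120:220,150:250],(390,390),interpolation=cv2.INTER_CUBIC)]))
E
```

```text
scene base 888 ((554.999267578125, -168.4029083251953), (126.44354248046875, 160.52174377441406), 86.09994506835938) 13.060926817794634
scene spindle pts 106 [ 549.6 -164.8   66.3] [ 538.  -179.8   27. ] [ 557.9 -154.   101.5]
 tip [ 547.5 -164.8   90.5]
scene chesttop 4473 ((738.018310546875, 212.58883666992188), (256.91876220703125, 211.96697998046875), 7.719341278076172) [[596.4872436523438, 300.35711669921875], [624.9588012695312, 90.31102752685547], [879.5493774414062, 124.820556640625], [851.0778198242188, 334.86663818359375]] 165.6939257961746
scene handle pts 125 [569.9 190.7 139.3] ((575.3844604492188, 190.72274780273438), (29.154375076293945, 117.84935760498047), 8.290292739868164)
top base 1643 ((552.555908203125, -167.29031372070312), (125.35639190673828, 157.11070251464844), 87.02774047851562) 12.102618388849738
top spindle pts 84 [ 539.3 -162.6   77.6] [ 530.7 -176.    29.9] [ 553.4 -152.4  102.7]
 tip [ 541.3 -164.1   91.7]
top chesttop 4981 ((738.9775390625, 215.49465942382812), (254.7142791748047, 212.3920440673828), 7.648847579956055) [[598.6187744140625, 303.79437255859375], [626.888427734375, 93.2921142578125], [879.3363037109375, 127.1949462890625], [851.066650390625, 337.69720458984375]] 165.40897177704542
top handle pts 294 [582.5 205.1 139. ] ((585.1896362304688, 206.69384765625), (54.159061431884766, 143.95399475097656), 4.719332695007324)
```

View pics/c.png

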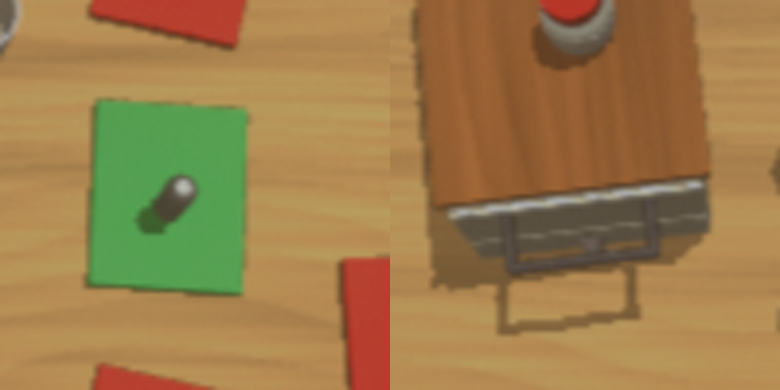

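Crop: the left half shows the green base with its spindle tip at about top px (317,198). The right half shows the handle bar from about (181,189) to (218,184), with its shadow below. The green stand is confirmed. I'll move towards the space above the handle now and refine from there.

>>> servo_tool(motion=[[[0.36,-0.4,0.16,0,0,-0.171,0.38],[0.72,-0.8,0.2,0,0,-0.342,0.38],[0.72,-0.8,0.2,0,0,-0.342,0.38],[0.72,-0.8,0.2,0,0,-0.342,0.38],[0.72,-0.8,0.2,0,0,-0.342,0.38],[0.72,-0.8,0.2,0,0,-0.342,0.38],[0.72,-0.8,0.2,0,0,-0.342,0.38],[0.72,-0.8,0.2,0,0,-0.342,0.38]]])

```text
t: 2.0
tool_pos: [401.4, 384.8, 281.2]
orientation: [-0.0, 0.657, 0.754, -0.0]
wrist_force: [-0.0, -0.2, -0.5]
opening: 32.2
gripper_force: 0.0
```

```bash
python3 - <<'E'
from h import *
np.set_printoptions(precision=1,suppress=True)
def rayz(n,uv,z):
    a,b=back(n,uv,500.),back(n,uv,1500.); t=(z-a[:,2])/(b[:,2]-a[:,2]); return a+t[:,None]*(b-a)
D={n:np.load(n+"0.npz") for n in("scene","top")}
for n in D:
    im=D[n]["im"].astype(int); g=im.mean(2)
    # spindle: gray pixels in green surroundings; tip = brightest / farthest
    c=proj(n,[[548,-165,60]])[0]; x,y=c.astype(int); w=22
    sub=im[y-w:y+w,x-w:x+w]; sat=sub.max(2)-sub.min(2); m=sat<30
    r,cc=np.nonzero(m); pts=np.c_[cc+x-w,r+y-w]
    axis=(proj(n,[[548,-165,97]])-proj(n,[[548,-165,12]]))[0]; axis/=np.linalg.norm(axis)
    s=(pts-c)@axis; end=pts[s>s.max()-4]; 
    print(n,"spindle px",len(pts),"tip px",pts[s>s.max()-1].mean(0),"end ctr",end.mean(0),"tip@97",rayz(n,end.mean(0)[None],95)[0],"extremal",rayz(n,pts[s>s.max()-1].mean(0)[None],97)[0], "low",pts[s<s.min()+2].mean(0),rayz(n,pts[s<s.min()+2].mean(0)[None],12)[0])
    # handle bar: dark px, project onto z=138, use chest-axis coordinates
    o=np.array([619.6,198]); e=np.array([np.cos(.134),np.sin(.134)]); f=np.array([-e[1],e[0]])
    r,cc=np.mgrid[0:384,0:512]; uv=np.c_[cc.ravel(),r.ravel()]
    P=rayz(n,uv,138)[:,:2]-o; a,b=P@e,P@f; gg=g.ravel()
    for lo,hi in((-40,-20),(-10,10),(20,40)):
        k=(b>lo)&(b<hi)&(a>-70)&(a<-15); h=np.round(a[k]/4)*4
        print(n,lo,{float(v):int(gg[k][h==v].mean()) for v in np.unique(h)})
    k=(a>-52)&(a<-34)&(abs(b)<90); h=np.round(b[k]/6)*6
    print(n,"along",{float(v):int(gg[k][h==v].min()) for v in np.unique(h)})
E
```

```text
scene spindle px 106 tip px [197.7 185.7] end ctr [198.  187.4] tip@97 [ 550.  -166.6   95. ] extremal [ 543.8 -170.    97. ] low [200.6 201.7] [ 545.3 -166.2   12. ]Traceback (most recent call last):
  File "<stdin>", line 18, in <module>
  File "<stdin>", line 4, in rayz
  File "h.py", line 7, in back
    p=np.c_[(uv[:,0]-K[0,2])/K[0,0]*d,(uv[:,1]-K[1,2])/K[1,1]*d,d]
      ~~~~~^^^^^^^^^^^^^^^^^^^^^^^^^^^^^^^^^^^^^^^^^^^^^^^^^^^^^^^
    res = self.concatenate(tuple(objs), axis=axis)
ValueError: all the input array dimensions except for the concatenation axis must match exactly, but along dimension 0, the array at index 0 has size 196608 and the array at index 2 has size 1
```

```bash
sed -i 's/d=np.atleast_1d(depth)$/d=np.broadcast_to(depth,len(uv))/' h.py && cat >> h.py <<'E'
def rayz(n,uv,z):
    a,b=back(n,uv,500.),back(n,uv,1500.); t=(z-a[:,2])/(b[:,2]-a[:,2]); return a+t[:,None]*(b-a)
E
python3 - <<'E'
from h import *
np.set_printoptions(precision=1,suppress=True)
D={n:np.load(n+"0.npz") for n in("scene","top")}
for n in D:
    im=D[n]["im"].astype(int); g=im.mean(2)
    c=proj(n,[[548,-165,60]])[0]; x,y=c.astype(int); w=22
    sub=im[y-w:y+w,x-w:x+w]; sat=sub.max(2)-sub.min(2); m=(sat<30).astype(np.uint8)
    _,l,st,_=cv2.connectedComponentsWithStats(m); m=l==1+st[1:,4].argmax()
    r,cc=np.nonzero(m); pts=np.c_[cc+x-w,r+y-w]
    axis=(proj(n,[[548,-165,97]])-proj(n,[[548,-165,12]]))[0]; axis/=np.linalg.norm(axis)
    s=(pts-c)@axis; end=pts[s>s.max()-2.5]
    print(n,len(pts),"end",end.mean(0),rayz(n,end.mean(0),97)[0],"extremal",rayz(n,pts[s>s.max()-1].mean(0),97)[0],"ctr of all@54",rayz(n,pts.mean(0),54)[0])
    o=np.array([619.6,198]); e=np.array([np.cos(.134),np.sin(.134)]); f=np.array([-e[1],e[0]])
    r,cc=np.mgrid[0:384,0:512]; uv=np.c_[cc.ravel(),r.ravel()]
    P=rayz(n,uv,138)[:,:2]-o; a,b=P@e,P@f; gg=g.ravel()
    for lo,hi in((-40,-20),(20,40)):
        k=(b>lo)&(b<hi)&(a>-70)&(a<-15); h=np.round(a[k]/4)*4
        print(n,lo,{int(v):int(gg[k][h==v].mean()) for v in np.unique(h)})
    k=(a>-52)&(a<-34)&(abs(b)<90); h=np.round(b[k]/6)*6
    print(n,"along",{int(v):int(gg[k][h==v].min()) for v in np.unique(h)})
E
```

```text
scene 106 end [198.  186.4] [ 547.3 -167.4   97. ] extremal [ 543.8 -170.    97. ] ctr of all@54 [ 546.7 -167.2   54. ]
scene -40 {-68: 131, -64: 127, -60: 105, -56: 84, -52: 64, -48: 66, -44: 114, -40: 122, -36: 124, -32: 109, -28: 93, -24: 85, -20: 84, -16: 85}
scene 20 {-68: 123, -64: 123, -60: 99, -56: 79, -52: 60, -48: 81, -44: 114, -40: 128, -36: 129, -32: 115, -28: 94, -24: 84, -20: 84, -16: 83}
scene along {-90: 120, -84: 120, -78: 117, -72: 118, -66: 114, -60: 65, -54: 59, -48: 59, -42: 62, -36: 63, -30: 62, -24: 57, -18: 56, -12: 60, -6: 59, 0: 61, 6: 61, 12: 56, 18: 57, 24: 60, 30: 60, 36: 63, 42: 63, 48: 54, 54: 67, 60: 81, 66: 120, 72: 119, 78: 120, 84: 119, 90: 118}
top 75 end [317.1 196.7] [ 546.1 -168.3   97. ] extremal [ 548.2 -169.5   97. ] ctr of all@54 [ 543.2 -166.4   54. ]
top -40 {-68: 108, -64: 95, -60: 79, -56: 71, -52: 78, -48: 84, -44: 84, -40: 76, -36: 77, -32: 86, -28: 85, -24: 76, -20: 75, -16: 76}
top 20 {-68: 124, -64: 99, -60: 74, -56: 70, -52: 77, -48: 83, -44: 82, -40: 76, -36: 78, -32: 91, -28: 82, -24: 77, -20: 77, -16: 77}
top along {-90: 76, -84: 76, -78: 76, -72: 76, -66: 75, -60: 67, -54: 71, -48: 69, -42: 76, -36: 73, -30: 75, -24: 75, -18: 69, -12: 72, -6: 73, 0: 75, 6: 75, 12: 74, 18: 75, 24: 76, 30: 75, 36: 75, 42: 73, 48: 69, 54: 72, 60: 70, 66: 76, 72: 76, 78: 78, 84: 88, 90: 87}
```

>>> servo_tool(motion=[[[0.33,-0.388,0,0,0,0,0.38],[0.658,-0.775,0,0,0,0,0.38],[0.658,-0.775,0,0,0,0,0.38],[0.658,-0.775,0,0,0,0,0.38],[0.658,-0.775,0,0,0,0,0.38],[0.658,-0.775,0,0,0,0,0.38],[0.658,-0.775,-0.16,0,0,0,0.38],[0.658,-0.775,-0.32,0,0,0,0.38],[0.658,-0.775,-0.45,0,0,0,0.38],[0.658,-0.775,-0.45,0,0,0,0.38]]])

```text
t: 3.25
tool_pos: [563.7, 192.4, 166.7]
orientation: [-0.002, 0.657, 0.754, -0.002]
wrist_force: [0.3, -0.7, 0.2]
opening: 32.0
gripper_force: 0.0
```

```bash
python3 - <<'E'
from h import *
print(bot.read_state()["tool_pos"])
ims=[]
for n in("top","scene"):
    im,d=cams.get_image(n); c=proj(n,[[566,191,140]])[0].astype(int)
    ims.append(cv2.resize(im[c[1]-40:c[1]+40,c[0]-40:c[0]+40],(390,390),interpolation=cv2.INTER_CUBIC))
cv2.imwrite("pics/d.png",np.hstack(ims))
E
```

```text
[563.69602063 192.41312171 166.71430781]
```

View pics/d.png

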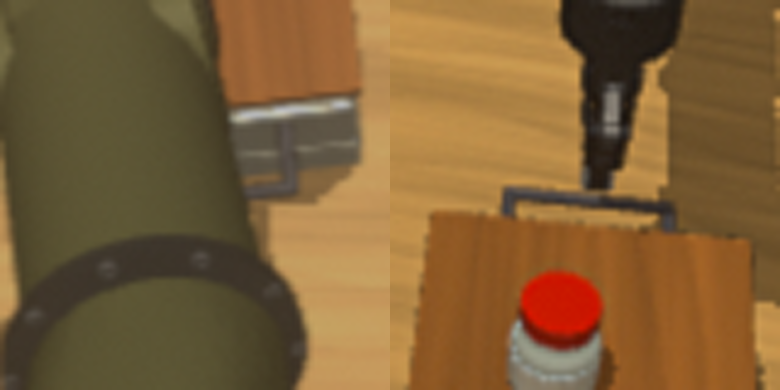

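The scene crop shows the fingertips just above the middle of the handle bar (crop px 597,185). I'll descend and pinch it.

>>> servo_tool(motion=[[[0.004,0,-0.1,0,0,0,0.38],[0.004,0,-0.2,0,0,0,0.38],[0.004,0,-0.2,0,0,0,0.38],[0.004,0,-0.2,0,0,0,0.38]]], squeeze=30)

```text
t: 3.85
tool_pos: [568.0, 191.2, 120.4]
orientation: [0.0, 0.658, 0.753, 0.001]
wrist_force: [-0.6, 0.2, 0.6]
opening: 32.4
gripper_force: 0.0
```

>>> servo_tool(motion=[[[0,0,0,0,0,0,0],[0,0,0,0,0,0,0],[0,0,0,0,0,0,0],[0,0,0,0,0,0,0]]])

```text
t: 4.35
tool_pos: [565.5, 190.6, 119.7]
orientation: [-0.001, 0.658, 0.753, -0.001]
wrist_force: [-7.7, -1.1, 8.7]
opening: 8.8
gripper_force: 29.6
```

>>> servo_tool(motion=[[[-0.02,-0.003,0,0,0,0,0],[-0.06,-0.008,0,0,0,0,0],[-0.1,-0.0135,0,0,0,0,0],[-0.14,-0.019,0,0,0,0,0],[-0.18,-0.0245,0,0,0,0,0],[-0.22,-0.03,0,0,0,0,0],[-0.26,-0.035,0,0,0,0,0],[-0.3,-0.0405,0,0,0,0,0],[-0.34,-0.046,0,0,0,0,0],[-0.38,-0.0515,0,0,0,0,0],[-0.4,-0.054,0,0,0,0,0],[-0.42,-0.057,0,0,0,0,0],[-0.42,-0.057,0,0,0,0,0],[-0.42,-0.057,0,0,0,0,0]]])

```text
t: 6.1
tool_pos: [461.8, 176.5, 119.6]
orientation: [-0.0, 0.658, 0.753, 0.0]
wrist_force: [-0.4, -0.4, 9.5]
opening: 8.5
gripper_force: 30.3
```

>>> servo_tool(motion=[[[-0.012,-0.0016,0,0,0,0,0],[-0.024,-0.0032,0,0,0,0,0],[-0.032,-0.0043,0,0,0,0,0],[-0.032,-0.0043,0,0,0,0,0]]])

```text
t: 6.6
tool_pos: [454.4, 175.5, 119.7]
orientation: [0.0, 0.658, 0.753, 0.001]
wrist_force: [0.1, 0.4, 7.3]
opening: 8.7
gripper_force: 30.1
```

>>> servo_tool(motion=[[[-0.008,-0.001,0,0,0,0,0],[-0.016,-0.0022,0,0,0,0,0],[-0.016,-0.0022,0,0,0,0,0]]])

```text
t: 6.98
tool_pos: [450.4, 175.0, 119.7]
orientation: [0.0, 0.658, 0.753, 0.001]
wrist_force: [0.7, 0.9, 8.4]
opening: 9.3
gripper_force: 30.1
```

>>> servo_tool(motion=[[[-0.008,-0.001,0,0,0,0,0],[-0.016,-0.0022,0,0,0,0,0],[-0.016,-0.0022,0,0,0,0,0]]])

```text
t: 7.35
tool_pos: [446.5, 174.4, 119.7]
orientation: [0.0, 0.658, 0.753, 0.001]
wrist_force: [1.7, 0.6, 7.6]
opening: 8.8
gripper_force: 30.1
```

```bash
python3 - <<'E'
from h import *
ims=[];np.set_printoptions(precision=1,suppress=True)
print(bot.read_state()["wrist_force"])
for n in("top","scene"):
    im,d=cams.get_image(n); c=proj(n,[[566,191,140]])[0].astype(int)
    ims.append(cv2.resize(im[c[1]-50:c[1]+50,c[0]-50:c[0]+50],(390,390),interpolation=cv2.INTER_CUBIC))
    for o in spotter.trace(n,"roll")[:2]:
        c=cloud(n,d,o["mask"]); print(n,o["p"],o["position"],c.mean(0),c.min(0),c.max(0))
cv2.imwrite("pics/e.png",np.hstack(ims))
E
```

```text
[1.7 0.6 7.6]
top 0.44 [196.7, 180.8] [580.7 195.1 157.1] [499.2 146.9 116.1] [599.1 228.9 503.8]
scene 0.67 [297.7, 199.6] [564.2 196.8 141.8] [539.4 168.9 113. ] [591.2 226.3 150.5]
scene 0.53 [291.1, 190.7] [501.  178.7 114.8] [342.6  82.9  -0.9] [582.1 275.9 155.6]
```

View pics/e.png

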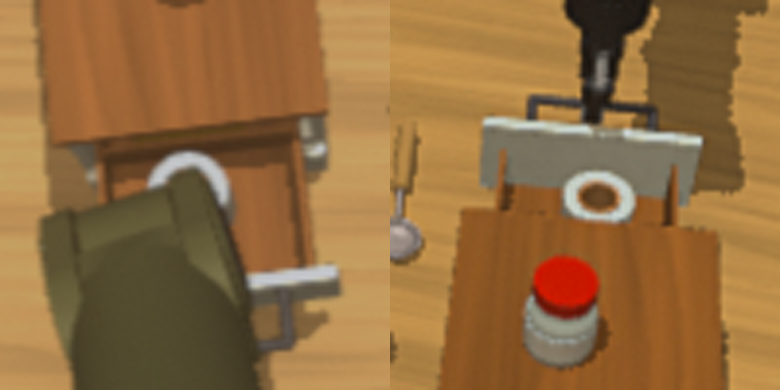

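The drawer is open about 120 mm, with the roll standing upright in its front compartment (scene crop px 598,195). I'll continue in 4 mm steps.

>>> servo_tool(motion=[[[-0.008,-0.001,0,0,0,0,0],[-0.016,-0.0022,0,0,0,0,0],[-0.016,-0.0022,0,0,0,0,0]]])

```text
t: 7.92
tool_pos: [442.5, 173.9, 119.7]
orientation: [0.0, 0.658, 0.753, 0.001]
wrist_force: [0.3, 1.3, 7.8]
opening: 8.7
gripper_force: 30.1
```

>>> servo_tool(motion=[[[-0.008,-0.001,0,0,0,0,0],[-0.014,-0.0019,0,0,0,0,0],[-0.014,-0.0019,0,0,0,0,0]]])

```text
t: 8.3
tool_pos: [439.0, 173.4, 119.7]
orientation: [0.0, 0.658, 0.753, 0.001]
wrist_force: [2.5, 1.0, 8.0]
opening: 9.2
gripper_force: 30.1
```

>>> servo_tool(motion=[[[-0.008,-0.001,0,0,0,0,0],[-0.016,-0.0022,0,0,0,0,0],[-0.016,-0.0022,0,0,0,0,0]]])

```text
t: 8.68
tool_pos: [435.0, 172.9, 119.7]
orientation: [0.0, 0.658, 0.753, 0.001]
wrist_force: [0.9, 1.4, 8.5]
opening: 8.5
gripper_force: 30.1
```

>>> servo_tool(motion=[[[-0.008,-0.001,0,0,0,0,0],[-0.016,-0.0022,0,0,0,0,0],[-0.016,-0.0022,0,0,0,0,0]]])

```text
t: 9.05
tool_pos: [431.0, 172.3, 119.6]
orientation: [0.0, 0.658, 0.753, 0.001]
wrist_force: [1.4, 1.5, 9.4]
opening: 8.6
gripper_force: 30.1
```

>>> servo_tool(motion=[[[-0.008,-0.001,0,0,0,0,0],[-0.016,-0.0022,0,0,0,0,0],[-0.016,-0.0022,0,0,0,0,0]]])

```text
t: 9.43
tool_pos: [427.0, 171.8, 119.6]
orientation: [0.0, 0.658, 0.753, 0.001]
wrist_force: [0.5, 1.3, 7.8]
opening: 8.8
gripper_force: 30.1
```

>>> servo_tool(motion=[[[-0.008,-0.001,0,0,0,0,0],[-0.016,-0.0022,0,0,0,0,0],[-0.016,-0.0022,0,0,0,0,0]]])

```text
t: 9.8
tool_pos: [423.0, 171.2, 119.6]
orientation: [0.0, 0.658, 0.753, 0.001]
wrist_force: [0.5, 1.1, 8.1]
opening: 8.7
gripper_force: 30.1
```

>>> servo_tool(motion=[[[-0.008,-0.001,0,0,0,0,0],[-0.016,-0.0022,0,0,0,0,0],[-0.016,-0.0022,0,0,0,0,0]]])

```text
t: 10.18
tool_pos: [419.0, 170.7, 119.6]
orientation: [0.0, 0.658, 0.753, 0.001]
wrist_force: [1.2, 0.7, 8.5]
opening: 9.0
gripper_force: 30.1
```

>>> servo_tool(motion=[[[-0.008,-0.001,0,0,0,0,0],[-0.016,-0.0022,0,0,0,0,0],[-0.016,-0.0022,0,0,0,0,0]]])

```text
t: 10.55
tool_pos: [415.0, 170.2, 119.7]
orientation: [0.0, 0.658, 0.753, 0.001]
wrist_force: [1.6, 0.4, 7.9]
opening: 9.4
gripper_force: 30.1
```

>>> servo_tool(motion=[[[-0.008,-0.001,0,0,0,0,0],[-0.016,-0.0022,0,0,0,0,0],[-0.016,-0.0022,0,0,0,0,0]]])

```text
t: 10.92
tool_pos: [412.3, 169.8, 119.7]
orientation: [0.001, 0.658, 0.753, 0.002]
wrist_force: [4.5, 1.3, 4.7]
opening: 8.9
gripper_force: 29.8
```

The force has risen and the tool lags its command, so the stop has begun to bite. I'll pull a little further and hold.

>>> servo_tool(motion=[[[-0.006,-0.0008,0,0,0,0,0],[-0.01,-0.0014,0,0,0,0,0],[-0.01,-0.0014,0,0,0,0,0],[-0.01,-0.0014,0,0,0,0,0]]])

```text
t: 11.42
tool_pos: [411.5, 169.7, 119.7]
orientation: [0.002, 0.659, 0.753, 0.003]
wrist_force: [10.9, 1.8, -0.5]
opening: 8.8
gripper_force: 29.4
```

>>> servo_tool(motion=[[[-0.006,-0.0008,0,0,0,0,0],[-0.008,-0.0011,0,0,0,0,0],[-0.008,-0.0011,0,0,0,0,0],[-0.008,-0.0011,0,0,0,0,0]]])

```text
t: 11.92
tool_pos: [410.9, 169.6, 119.8]
orientation: [0.003, 0.659, 0.752, 0.004]
wrist_force: [13.7, 1.3, -5.8]
opening: 8.6
gripper_force: 29.1
```

>>> servo_tool(motion=[[[0.016,0.002,0,0,0,0,0],[0.016,0.002,0,0,0,0,0.38],[0.016,0.002,0,0,0,0,0.38],[0.016,0.002,0,0,0,0,0.38],[0.016,0.002,0.1,0,0,0,0.38],[0.016,0.002,0.3,0,0,0,0.38],[0.016,-0.2,0.55,0,0,0,1],[0.016,-0.5,0.6,0,0,0,1],[0.016,-0.7,0.6,0,0,0,1],[0.016,-0.9,0.6,0,0,0,1],[0.016,-0.9,0.6,0,0,0,1],[0.016,-0.9,0.6,0,0,0,1]]])

```text
t: 13.42
tool_pos: [409.9, -56.0, 268.5]
orientation: [-0.001, 0.659, 0.752, -0.0]
wrist_force: [0.0, 2.0, 0.4]
opening: 85.4
gripper_force: 0.0
```

```bash
python3 - <<'E'
from h import *
ims=[];np.set_printoptions(precision=1,suppress=True)
print(bot.read_state()["tool_pos"])
for n in("top","scene"):
    im,d=cams.get_image(n); np.savez(n+"1.npz",im=im,d=d); c=proj(n,[[500,180,140]])[0].astype(int)
    ims.append(cv2.resize(im[c[1]-50:c[1]+50,c[0]-50:c[0]+50],(390,390),interpolation=cv2.INTER_CUBIC))
    r,cc=np.nonzero(d>0); P=back(n,np.c_[cc,r],d[r,cc]); col=im[r,cc].astype(int)
    sat=col.max(1)-col.min(1)
    m=(P[:,0]>460)&(P[:,0]<590)&(P[:,1]>100)&(P[:,1]<270)&(abs(P[:,2]-145)<5)&(sat<45)
    print(n,"px",m.sum())
    for o in spotter.trace(n,"roll")[:2]:
        q=cloud(n,d,o["mask"]); t=q[abs(q[:,2]-145)<6]
        print(n,o["p"],o["position"],q.mean(0),"top ring",len(t),t.mean(0),cv2.minEnclosingCircle(t[:,:2].astype(np.float32)),cv2.fitEllipse(cv2.convexHull(t[:,:2].astype(np.float32))), np.median(t[:,2]))
    print(n,"front panel top")
    t=P[(abs(P[:,2]-150)<4)&(P[:,0]>420)&(P[:,0]<500)&(P[:,1]>70)&(P[:,1]<290)]
    print(len(t),cv2.minAreaRect(t[:,:2].astype(np.float32)))
cv2.imwrite("pics/f.png",np.hstack(ims))
E
```

```text
[409.9 -56.  268.5]
top px 263
top 0.57 [197.7, 194.0] [532.7 194.4 134.1] top ring 252 [535.3 195.7 145.2] ((535.6539916992188, 195.6934051513672), 30.907623291015625) ((535.3389282226562, 195.69203186035156), (59.24373245239258, 60.38593292236328), 87.96945190429688) 145.17140662530355
top 0.43 [129.4, 232.0] [428.5 404.  106. ] top ring 10 [429.4 406.3 142.9] ((430.281494140625, 409.73956298828125), 10.36801815032959) ((418.0413513183594, 378.4312438964844), (29.36922836303711, 54.81410217285156), 0.0) 141.95120138715401
top front panel top
247 ((452.5057373046875, 176.11080932617188), (30.54606056213379, 193.5156707763672), 7.587328910827637)
scene px 220
scene 0.84 [296.9, 197.1] [542.8 194.2 132.9] top ring 175 [537.9 194.4 145. ] ((536.3623046875, 193.3098907470703), 32.03873062133789) ((536.615966796875, 194.3599853515625), (59.654449462890625, 62.732940673828125), 93.22142028808594) 145.28597718567445<stdin>:13: RuntimeWarning: Mean of empty slice.
  ret = um.true_divide(
Traceback (most recent call last):
cv2.error: OpenCV(4.12.0) /io/opencv/modules/imgproc/src/shapedescr.cpp:356: error: (-215:Assertion failed) n >= 0 && (depth == CV_32F || depth == CV_32S) in function 'fitEllipseNoDirect'
```

```bash
python3 - <<'E'
from h import *
ims=[];np.set_printoptions(precision=2,suppress=True)
s=bot.read_state();print(s["joint_positions"],s["tool_pos"])
for n in("top","scene"):
    D=np.load(n+"1.npz"); im=D["im"]; c=proj(n,[[500,180,140]])[0].astype(int)
    ims.append(cv2.resize(im[c[1]-50:c[1]+50,c[0]-50:c[0]+50],(390,390),interpolation=cv2.INTER_CUBIC))
cv2.imwrite("pics/f.png",np.hstack(ims))
# spindle: fit projected model silhouette (13 mm radius, taper) to gray mask in each view
from scipy.optimize import minimize
def sil(n,x,y,S=4):
    th=np.linspace(0,2*np.pi,40)
    P=np.vstack([np.c_[x+r*np.cos(th),y+r*np.sin(th),0*th+z] for z,r in((12,13),(84,13),(97,6))])
    uv=(proj(n,P)).astype(np.float32)
    m=np.zeros((384*S,512*S),np.uint8)
    for a,b in((0,80),(40,120)):
        cv2.fillConvexPoly(m,cv2.convexHull(((uv[a:b]+.5)*S).astype(np.int32)),1)
    return cv2.resize(m.astype(np.float32),(512,384),interpolation=cv2.INTER_AREA)
tot=0
M={}
for n in("top","scene"):
    im=np.load(n+"0.npz")["im"].astype(int); c=proj(n,[[548,-165,60]])[0].astype(int)
    m=np.zeros((384,512)); w=20
    sub=im[c[1]-w:c[1]+w,c[0]-w:c[0]+w]; m[c[1]-w:c[1]+w,c[0]-w:c[0]+w]=(sub.max(2)-sub.min(2))<38
    k=cv2.connectedComponentsWithStats(m.astype(np.uint8)); M[n]=(k[1]==1+k[2][1:,4].argmax()).astype(float)
    best=min(((np.abs(sil(n,x,y)-M[n]).sum(),x,y) for x in range(536,560,1) for y in range(-178,-157,1)))
    print(n,M[n].sum(),sil(n,best[1],best[2]).sum(),best)
print("both",min((sum(np.abs(sil(n,x,y)-M[n]).sum() for n in M),x,y) for x in range(536,560,1) for y in range(-178,-157,1)))
E
```

```text
[-0.18  0.15  0.3   1.95 -0.05  1.05  0.28] [410.31 -54.97 268.55]
top 84.0 100.0 (np.float64(16.125), 543, -166)
scene 113.0 130.125 (np.float64(18.125), 542, -169)
both (np.float64(40.6875), 543, -168)
```

View pics/f.png

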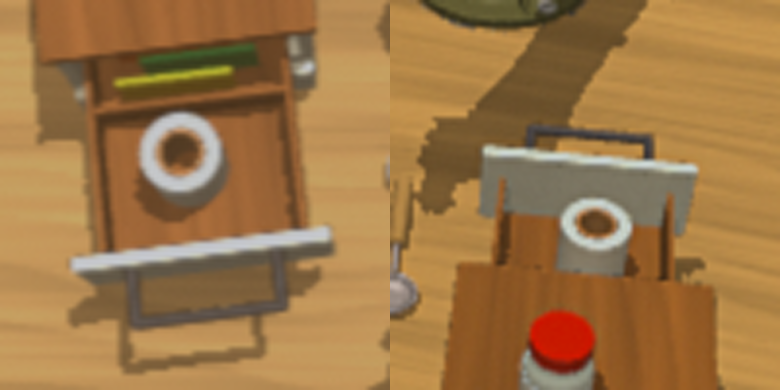

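The top crop shows the roll standing upright in the open drawer (crop px 180,152), nearer the divider and the left wall. I'll pinch it across the drawer, with the fingers along drawer y and part-opened.

>>> servo_tool(motion=[[[0.1,0.2,0,0,0,0.1,0.84],[0.25,0.5,0,0,0,0.2,0.84],[0.4,0.75,0,0,0,0.3,0.84],[0.504,1,0,0,0,0.4,0.84],[0.504,1,0,0,0,0.5,0.84],[0.504,1,0,0,0,0.5,0.84],[0.504,1,0,0,0,0.5,0.84],[0.504,1,0,0,0,0.5,0.84],[0.504,1,0,0,0,0.5,0.84],[0.504,1,0,0,0,0.5,0.84],[0.504,1,0,0,0,0.5,0.84],[0.504,1,0,0,0,0.5,0.84],[0.504,1,0,0,0,0.5,0.84]]])

```text
t: 15.25
tool_pos: [536.2, 193.8, 268.8]
orientation: [-0.0, -0.067, 0.998, -0.0]
wrist_force: [-0.5, 0.1, -0.6]
opening: 71.7
gripper_force: 0.0
```

>>> servo_tool(motion=[[[0,0.004,-0.1,0,0,0,0.84],[0,0.004,-0.25,0,0,0,0.84],[0,0.004,-0.4,0,0,0,0.84],[0,0.004,-0.5,0,0,0,0.84],[0,0.004,-0.58,0,0,0,0.84],[0,0.004,-0.64,0,0,0,0.84],[0,0.004,-0.672,0,0,0,0.84],[0,0.004,-0.672,0,0,0,0.84],[0,0.004,-0.672,0,0,0,0.84]]], squeeze=25)

```text
t: 16.38
tool_pos: [536.8, 194.8, 101.5]
orientation: [0.001, -0.067, 0.998, 0.0]
wrist_force: [-0.7, -0.2, -0.2]
opening: 71.5
gripper_force: 0.0
```

>>> servo_tool(motion=[[[0,0,0,0,0,0,0.5],[0,0,0,0,0,0,0.5],[0,0,0,0,0,0,0.5],[0,0,0,0,0,0,0.5]]])

```text
t: 16.88
tool_pos: [536.9, 194.8, 101.7]
orientation: [0.001, -0.067, 0.998, 0.0]
wrist_force: [-0.7, -1.1, 6.0]
opening: 62.2
gripper_force: 27.2
```

>>> servo_tool(motion=[[[0,0,0.04,0,0,0,0.5],[0,0,0.12,0,0,0,0.5],[0,0,0.22,0,0,0,0.5],[0,0,0.32,0,0,0,0.5],[0,-0.05,0.4,0,0,0,0.5],[0,-0.16,0.4,0,0,0,0.5],[0,-0.3,0.4,0,0,0,0.5],[0,-0.45,0.4,0,0,0,0.5],[0,-0.6,0.4,0,0,0,0.5],[0.01,-0.75,0.4,0,0,0,0.5],[0.02,-0.88,0.4,0,0,0,0.5],[0.03,-0.95,0.4,0,0,0,0.5],[0.03,-0.95,0.4,0,0,0,0.5]]])

```text
t: 18.5
tool_pos: [543.9, -43.7, 200.9]
orientation: [-0.0, -0.066, 0.998, -0.0]
wrist_force: [-0.4, -0.1, -0.2]
opening: 61.8
gripper_force: 27.7
```

>>> servo_tool(motion=[[[0,-0.06,0,0,0,0,0.5],[0,-0.16,0,0,0,0,0.5],[0,-0.28,0,0,0,0,0.5],[0,-0.38,0,0,0,0,0.5],[0,-0.46,0,0,0,0,0.5],[0,-0.5,0,0,0,0,0.5],[0,-0.5,0,0,0,0,0.5],[0,-0.5,0,0,0,0,0.5],[0,-0.5,0,0,0,0,0.5]]])

```text
t: 19.62
tool_pos: [544.0, -166.8, 200.8]
orientation: [0.0, -0.067, 0.998, 0.0]
wrist_force: [-0.4, 0.0, -1.7]
opening: 61.9
gripper_force: 27.7
```

```bash
python3 - <<'E'
from h import *
np.set_printoptions(precision=2,suppress=True)
s=bot.read_state();print(s["tool_pos"],s["orientation"],s["opening"],s["gripper_force"])
ims=[]
for n in("top","scene"):
    im,d=cams.get_image(n); np.savez(n+"2.npz",im=im,d=d)
    c=proj(n,[[545,-167,130]])[0].astype(int)
    ims.append(cv2.resize(im[c[1]-50:c[1]+50,c[0]-50:c[0]+50],(390,390),interpolation=cv2.INTER_CUBIC))
    for o in spotter.trace(n,"roll")[:2]:
        q=cloud(n,d,o["mask"]); 
        if len(q): print(n,o["p"],o["position"],o["mask"].sum(),q.mean(0),q.min(0),q.max(0))
cv2.imwrite("pics/g.png",np.hstack(ims))
E
```

```text
[ 543.98 -166.79  200.81] [ 0.   -0.07  1.    0.  ] 61.876188642453336 27.723859241232276
top 0.6 [318.0, 196.8] 94 [ 520.2  -149.89  223.31] [ 512.22 -165.43  178.73] [ 531.29 -137.64  247.71]
scene 0.73 [194.3, 159.7] 359 [ 557.79 -163.19  223.82] [ 521.73 -195.02  181.27] [ 574.69 -133.31  248.62]
scene 0.58 [356.4, 202.1] 534 [449.96 409.15  86.75] [418.84 382.48  -2.83] [465.45 439.95 172.94]
```

View pics/g.png

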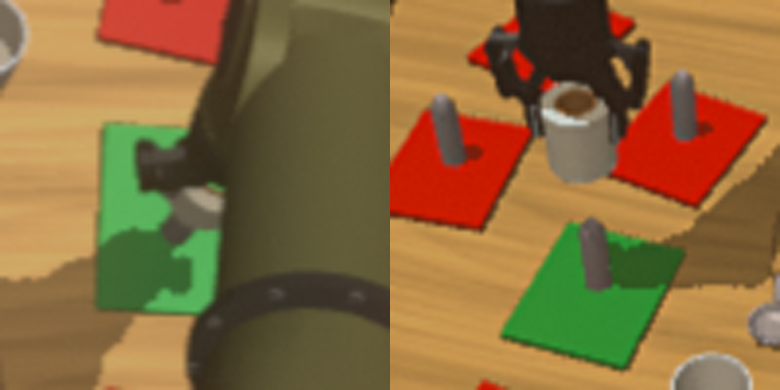

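The roll is held upright above the green stand (scene crop: roll at 578,130, spindle tip at 592,225). Next I measure the roll-to-spindle offset in the same view.

```bash
cat > fit.py <<'E'
from h import *
from scipy.optimize import minimize
def sil(n,x,y,secs,S=8,win=None):
    th=np.linspace(0,2*np.pi,60); u0,v0,w=win
    rings=[((proj(n,np.c_[x+r*np.cos(th),y+r*np.sin(th),0*th+z])-[u0,v0]+.5)*S).astype(np.float32) for z,r in secs]
    m=np.zeros((w*S,w*S),np.uint8)
    for a,b in zip(rings,rings[1:]):
        cv2.fillConvexPoly(m,cv2.convexHull(np.r_[a,b]).astype(np.int32),1)
    return cv2.resize(m.astype(np.float32),(w,w),interpolation=cv2.INTER_AREA)
SP=((12,13),(84,13),(97,6))
def spindle(n,f):
    im=np.load(f)["im"].astype(float); c=proj(n,[[545,-167,54]])[0].astype(int); w=44; u0,v0=c-w//2
    s=im[v0:v0+w,u0:u0+w]; sat=(s.max(2)-s.min(2))/(s.max(2)+1); al=np.clip(1-sat/np.median(sat[w//2-10:w//2+10,w//2-10:w//2+10][sat[w//2-10:w//2+10,w//2-10:w//2+10]>.35]),0,1)
    near=cv2.dilate((sil(n,545,-167,SP,win=(u0,v0,w))>0).astype(np.uint8),np.ones((9,9)))
    al[near==0]=0
    g=[(np.abs(sil(n,x,y,SP,win=(u0,v0,w))-al).sum(),x,y) for x in np.arange(538,553,1) for y in np.arange(-175,-160,1)]
    b=sorted(g)[:4]; return al.sum(),sil(n,b[0][1],b[0][2],SP,win=(u0,v0,w)).sum(),[tuple(round(float(v),1) for v in k) for k in b]
E
python3 - <<'E'
from fit import *
np.set_printoptions(precision=2,suppress=True)
for n,f in(("scene","scene0.npz"),("scene","scene2.npz"),("top","top0.npz"),("top","top1.npz")): print(f,spindle(n,f))
# roll in scene2: ring on top
D=np.load("scene2.npz"); q=cloud("scene",D["d"]); q=q[(np.hypot(q[:,0]-544,q[:,1]+167)<45)&(q[:,2]>170)&(q[:,2]<250)]
t=q[q[:,2]>241]; print(len(t),np.median(t[:,2]),t.mean(0),cv2.fitEllipse(cv2.convexHull(t[:,:2].astype(np.float32))),cv2.minEnclosingCircle(t[:,:2].astype(np.float32)))
# wall: algebraic circle fit on side points
s=q[(q[:,2]<238)]; s=s[s[:,0]>550]
A=np.c_[2*s[:,:2],np.ones(len(s))]; x=np.linalg.lstsq(A,(s[:,:2]**2).sum(1),rcond=None)[0]
print("side fit",len(s),x[:2],np.sqrt(x[2]+x[0]**2+x[1]**2))
from scipy.optimize import least_squares
for R in(31,):
    f=least_squares(lambda p:np.hypot(s[:,0]-p[0],s[:,1]-p[1])-R,[544,-167],loss="soft_l1"); print("R31",f.x,np.abs(f.fun).mean())
# same fit on spindle depth
for n,fn in(("scene","scene0.npz"),("scene","scene2.npz"),("top","top0.npz")):
    D=np.load(fn); q=cloud(n,D["d"]); q=q[(np.hypot(q[:,0]-545,q[:,1]+167)<22)&(q[:,2]>20)&(q[:,2]<82)]
    f=least_squares(lambda p:np.hypot(q[:,0]-p[0],q[:,1]-p[1])-13,[545,-167],loss="soft_l1"); print(fn,len(q),"R13",f.x,np.abs(f.fun).mean())
# roll before lift: scene1 and top1 side/ring
for n in("scene","top"):
    D=np.load(n+"1.npz"); q=cloud(n,D["d"]); q=q[(np.hypot(q[:,0]-536,q[:,1]-195)<40)&(q[:,2]>100)&(q[:,2]<138)]
    f=least_squares(lambda p:np.hypot(q[:,0]-p[0],q[:,1]-p[1])-31,[536,195],loss="soft_l1"); print(n,len(q),"roll0",f.x)
E
```

```text
scene0.npz (np.float64(84.9270037067626), np.float32(124.875), [(50.2, 540.0, -170.0), (51.0, 542.0, -170.0), (51.1, 541.0, -170.0), (51.1, 540.0, -171.0)])
scene2.npz (np.float64(84.79890814555198), np.float32(124.875), [(49.1, 540.0, -170.0), (50.1, 541.0, -170.0), (50.2, 541.0, -169.0), (50.4, 542.0, -170.0)])
top0.npz (np.float64(47.09966195726571), np.float32(97.140625), [(51.4, 543.0, -166.0), (51.6, 544.0, -168.0), (51.6, 543.0, -167.0), (51.7, 545.0, -168.0)])
top1.npz (np.float64(12.04483514612497), np.float32(96.84375), [(99.3, 538.0, -161.0), (99.5, 538.0, -162.0), (99.6, 538.0, -164.0), (99.7, 538.0, -165.0)])
134 244.5315220055412 [ 548.37 -171.    244.62] ((546.2435913085938, -168.36807250976562), (51.71205139160156, 80.70254516601562), 177.53311157226562) ((551.394775390625, -165.61370849609375), 41.40644073486328)
side fit 237 [ 537.82 -170.75] 34.73309068812108
R31 [ 541.41 -169.28] 1.6840687793046245
scene0.npz 77 R13 [ 541.5  -168.77] 1.216542927013393
scene2.npz 77 R13 [ 541.7  -168.77] 1.0081948130354914
top0.npz 35 R13 [ 543.91 -165.6 ] 0.4031099108033007
scene 134 roll0 [535.13 193.66]
top 83 roll0 [535.81 196.28]
```

>>> servo_tool(motion=[[[0.001,-0.0024,-0.06,0,0,0,0.5],[0.001,-0.0024,-0.14,0,0,0,0.5],[0.001,-0.0024,-0.22,0,0,0,0.5],[0.001,-0.0024,-0.28,0,0,0,0.5],[0.001,-0.0024,-0.32,0,0,0,0.5],[0.001,-0.0024,-0.34,0,0,0,0.5],[0.001,-0.0024,-0.36,0,0,0,0.5],[0.001,-0.0024,-0.36,0,0,0,0.5],[0.001,-0.0024,-0.36,0,0,0,0.5]]])

```text
t: 20.95
tool_pos: [544.3, -168.6, 111.2]
orientation: [0.0, -0.067, 0.998, -0.0]
wrist_force: [-0.2, -0.6, -0.7]
opening: 62.1
gripper_force: 27.7
```

>>> servo_tool(motion=[[[0,0,-0.01,0,0,0,0.5],[0,0,-0.02,0,0,0,0.5],[0,0,-0.03,0,0,0,0.5],[0,0,-0.04,0,0,0,0.5],[0,0,-0.04,0,0,0,0.5],[0,0,-0.04,0,0,0,0.5]]])

```text
t: 21.7
tool_pos: [544.1, -168.5, 100.8]
orientation: [-0.0, -0.067, 0.998, -0.0]
wrist_force: [0.2, 0.1, -1.5]
opening: 61.7
gripper_force: 27.7
```

No lateral force, so the bore has passed over the taper. I'll lower it slowly.

>>> servo_tool(motion=[[[0,0.002,-0.02,0,0,0,0.5],[0,0.002,-0.05,0,0,0,0.5],[0,0.002,-0.08,0,0,0,0.5],[0,0.002,-0.11,0,0,0,0.5],[0,0.002,-0.14,0,0,0,0.5],[0,0.002,-0.17,0,0,0,0.5],[0,0.002,-0.2,0,0,0,0.5],[0,0.002,-0.22,0,0,0,0.5],[0,0.002,-0.22,0,0,0,0.5],[0,0.002,-0.22,0,0,0,0.5]]])

```text
t: 22.95
tool_pos: [544.3, -168.0, 46.0]
orientation: [0.0, -0.067, 0.998, -0.0]
wrist_force: [0.2, -0.8, -1.6]
opening: 61.8
gripper_force: 27.7
```

```bash
python3 - <<'E'
from h import *
np.set_printoptions(precision=2,suppress=True)
im,d=cams.get_image("scene"); c=proj("scene",[[545,-167,60]])[0].astype(int)
cv2.imwrite("pics/i.png",cv2.resize(im[c[1]-50:c[1]+50,c[0]-50:c[0]+50],(500,500),interpolation=cv2.INTER_CUBIC))
q=cloud("scene",d); q=q[(np.hypot(q[:,0]-544,q[:,1]+167)<33)]; h=np.histogram(q[:,2],bins=np.arange(60,110,2)); print(h)
E
```

```text
(array([ 9, 10,  2,  3, 10,  4,  6,  8,  3,  6, 11,  8, 11, 21, 33, 40, 18,
        4,  4,  0,  4,  1,  0,  1]), array([ 60,  62,  64,  66,  68,  70,  72,  74,  76,  78,  80,  82,  84,
        86,  88,  90,  92,  94,  96,  98, 100, 102, 104, 106, 108]))
```

View pics/i.png

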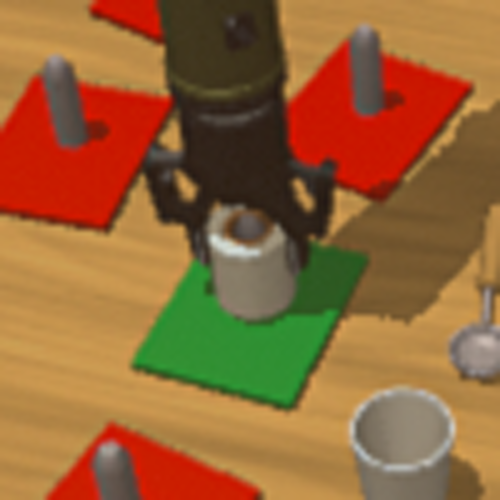

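The roll is on the green stand's spindle with its top at about 90 mm, so roughly 8 mm remain. I'll lower it to contact.

>>> servo_tool(motion=[[[0,0,-0.008,0,0,0,0.5],[0,0,-0.016,0,0,0,0.5],[0,0,-0.024,0,0,0,0.5],[0,0,-0.03,0,0,0,0.5],[0,0,-0.03,0,0,0,0.5],[0,0,-0.03,0,0,0,0.5]]])

```text
t: 23.75
tool_pos: [544.0, -168.0, 38.8]
orientation: [0.0, -0.067, 0.998, -0.0]
wrist_force: [-1.4, 0.6, 4.7]
opening: 61.5
gripper_force: 28.1
```

>>> servo_tool(motion=[[[0,0,-0.006,0,0,0,0.5],[0,0,-0.006,0,0,0,0.5],[0,0,-0.006,0,0,0,0.5]]])

```text
t: 24.12
tool_pos: [544.0, -168.0, 38.6]
orientation: [0.0, -0.067, 0.998, -0.0]
wrist_force: [-6.2, 2.1, 19.1]
opening: 62.0
gripper_force: 29.1
```

The base has been reached: the upward force is rising. I'll ease off, release and retreat straight up.

>>> servo_tool(motion=[[[0,0,0.006,0,0,0,0.5],[0,0,0.006,0,0,0,0.9],[0,0,0.006,0,0,0,0.9],[0,0,0.006,0,0,0,0.9],[0,0,0.006,0,0,0,0.9],[0,0,0.05,0,0,0,0.9],[0,0,0.12,0,0,0,0.9],[0,0,0.25,0,0,0,0.9],[0,0,0.4,0,0,0,0.9],[0,0,0.6,0,0,0,0.9],[0,0,0.8,0,0,0,0.9],[-0.3,0,0.9,0,0,0,0.9],[-0.5,0.4,0.9,0,0,0,0.9],[-0.5,0.8,0.9,0,0,0,0.9],[-0.5,0.8,0.9,0,0,0,0.9],[-0.5,0.8,0.9,0,0,0,0.9]]])

```text
t: 26.12
tool_pos: [417.9, 35.4, 262.9]
orientation: [0.001, -0.069, 0.998, 0.0]
wrist_force: [0.7, -1.0, -0.1]
opening: 77.0
gripper_force: 0.0
```

```bash
python3 - <<'E'
from h import *
np.set_printoptions(precision=1,suppress=True)
s=bot.read_state(); print(s["t"],s["tool_pos"],s["wrist_force"])
ims=[]
for n in("top","scene"):
    im,d=cams.get_image(n); ims.append(cv2.resize(im,(390,292)))
    c=proj(n,[[545,-167,60]])[0].astype(int)
    ims.append(cv2.resize(im[c[1]-50:c[1]+50,c[0]-50:c[0]+50],(390,292),interpolation=cv2.INTER_CUBIC))
    q=cloud(n,d); q=q[(np.hypot(q[:,0]-544,q[:,1]+167)<36)&(q[:,2]>76)]; r=np.hypot(q[:,0]-543,q[:,1]+167); t=q[(r>18)&(q[:,2]<90)]
    print(n,np.median(t[:,2]),np.linalg.lstsq(np.c_[t[:,:2]-[543,-167],np.ones(len(t))],t[:,2],rcond=None)[0], t.mean(0))
    for th in("cup","jar","feed","spoon"):
        o=spotter.trace(n,th)
        if o: print(n,th,np.round(o[0]["position"]),np.median(cloud(n,d,o[0]["mask"]),0))
cv2.imwrite("pics/j.png",np.vstack([np.hstack(ims[:2]),np.hstack(ims[2:])]))
E
```

```text
26.125 [417.9  35.4 262.9] [ 0.7 -1.  -0.1]
top 81.92892000330794 [-0.  -0.  81.9] [ 542.4 -164.8   81.9]
top jar [197. 121.] [735.6 193.5 236. ]
top feed [126. 234.] [427.2 402.6 111.4]
scene 82.66145874846015 [-0.  -0.  82.4] [ 546.8 -168.    82.4]
scene cup [230. 233.] [690.6  -5.4  55.5]
scene jar [288. 231.] [761.3 195.1 223.1]
scene feed [358. 199.] [451.9 408.3  88.8]
scene spoon [245. 207.] [528.2  -0.5  12.2]
```

View pics/j.png

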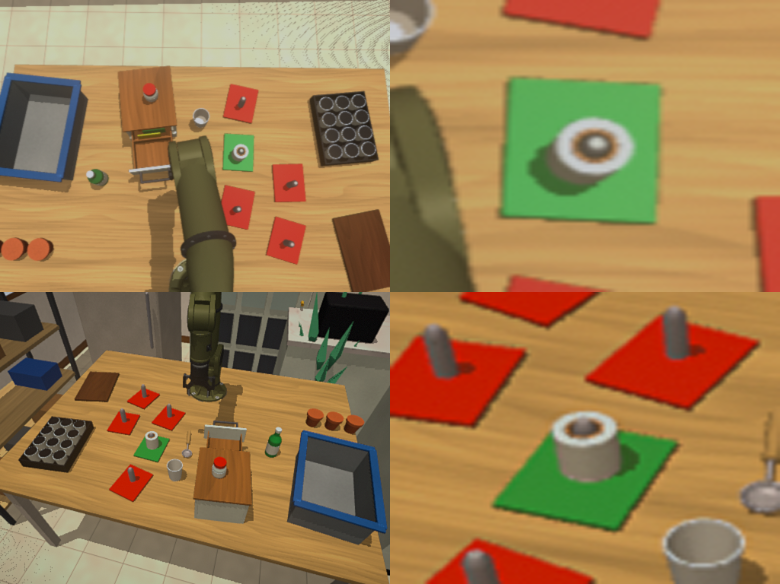

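The roll is seated over the green stand's spindle, with its top level at 82 mm (top crop 595,148). The drawer is still open, the bystanders are unmoved and the arm is clear, so I'll hand in.

```bash
python3 -c "
from station import bot
print(bot.job_done())"
```

```text
the job is handed in; nothing more can be done
None
```

The drawer was pulled about 155 mm out to its stop (about 14 N at the wrist) and left open, and the roll was lowered onto the green stand's spindle until it rested on the base and released, with the jar, cup, bottle and spoon where they were; the job is handed in, but no verdict came back.

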